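# Offer up the last candle

### The job

Get the last light of the candelabrum ready for gluing: slip the loose drip pan over the pin of the bare cup so that it lies flat on the cup, let go of it, then carry the loose candle over to that same pin and hold it there upright and centred, its foot about a centimetre above the tip of the pin and touching neither pin nor pan. Finish while still holding the candle there in the gripper - do not put it on or let go. Do not bump the candles already fitted, and leave the other things on the bench where they are.

Things in the scene. Friction and masses are not known exactly. Their poses are not given: they have to be found in the camera images.
- pan: loose drip pan, a turned grey-green painted wooden ring lying flat on the bench: 58 mm outside diameter with a straight outer wall, 14 mm high at its outer lip (lip 4 mm wide), dished to 8 mm thick inside, central hole 22 mm. 50 g or so. Origin: centre of its underside; z up
- candle: loose prop candle, a plain cream cylinder standing upright on the bench: 36 mm diameter, 100 mm tall, with a blind bore of 24 mm diameter, 45 mm deep, in its foot for the pin. 120 g or so. Origin: centre of its foot (underside); z up along its axis. It has no drips, the fitted ones have
- bare_cup: the one cup of the candelabrum that has no pan or candle yet, so its pin shows: fixed grey-green turned cup, 42 mm diameter, 30 mm tall from its underside (the origin) to its flat top; z up. It may be any of the three places in the row
- seat (a point): centre of the flat top of the bare cup, on which the underside of the pan comes to lie (100 mm above the bench)
- pin_tip (a point): top of the upright wooden pin in the bare cup: 14 mm diameter, standing 40 mm above the seat, tapered over its last 6 mm (tip 140 mm above the bench)
- candelabrum: low grey-green three-light candelabrum, fixed to the bench: foot 310 mm x 85 mm, scrolls below the cups, three cups in a row 135 mm apart. Origin: centre of its foot on the bench; the row of cups runs along its y axis (cups at y = -135, 0 and 135 mm). All scrollwork lies below 72 mm
- fitted0: a cup with pan (58 mm) and drip-covered cream candle already glued on, fixed: 36 mm diameter (about 45 with the drips), top 208 mm above the bench. Origin: centre of the cup's underside, 70 mm above the bench; z up
- fitted1: the other cup with pan and drip-covered candle already glued on, fixed: like the first, top 200 mm above the bench. Origin: centre of the cup's underside, 70 mm above the bench; z up
- clamped_scroll: flat scroll board 18 mm thick, about 220 mm long and 125 mm high, standing on edge on the bench in a wooden handscrew clamp (jaws 180 mm long, 75 mm wide over both, 36 mm high; two screw handles at jaw height, one on each side, reach 78 mm out from its middle plane); fixed, between the loose parts and the candelabrum. Origin: on the bench under its middle; x along the board, y across it
- tape: roll of masking tape lying flat, 76 mm diameter, 25 mm high, hole 60 mm; loose. Origin: centre of its underside
- flame0: painted flame finial standing on the bench, 32 mm across, 52 mm high; loose. Origin: centre of its underside
- flame1: second flame finial like the first, standing on the bench; loose
- glue: white glue bottle, 52 mm diameter, 130 mm tall, standing; loose. Origin: centre of its underside
- sanding_block: cork sanding block 90 x 55 x 30 mm; loose. Origin: centre of its underside, long side along x
- brush: paint brush lying on the bench; loose, along its x axis
- spatula: filling spatula lying on the bench; loose, along its x axis

How it is judged:
On the way:
1. the drip pan lies flat on the bare cup with the pin through its hole, let go (horizontal distance between pan and pin_tip below 0.006 m and z of pan in the frame of seat between -0.003 and 0.003 m and angle between pan's own z axis and vertical below 0.06 rad and contact force between pan and the fingers below 0.1 N and linear speed of pan below 0.02 m/s), for 0.3 s.
At the end, for the whole second after the job is handed in: The gripper holds the candle still, upright within 5 degrees, foot 3 to 22 mm above the pin's tip and centred on it within 7 mm, touching no cup, pin, pan or fitted candle; the pan lies flat on the bare cup (within 3 mm, centred within 6 mm), untouched by the robot (horizontal distance between candle and pin_tip below 0.007 m and z of candle in the frame of pin_tip between 0.003 and 0.022 m and angle between candle's own z axis and vertical below 0.09 rad and linear speed of candle below 0.02 m/s and contact force between candle and the fingers above 1 N and contact force between candle and bare_cup below 0.1 N and contact force between candle and pan below 0.1 N and contact force between candle and fitted0 below 0.1 N and contact force between candle and fitted1 below 0.1 N and horizontal distance between pan and pin_tip below 0.006 m and z of pan in the frame of seat between -0.003 and 0.003 m and angle between pan's own z axis and vertical below 0.06 rad and contact force between pan and the arm below 0.1 N and contact force between pan and the fingers below 0.1 N); the arm keeps its last pose, push and grip.
It fails at once if a candle already fitted is struck (more than 4 N) (contact force between any of fitted0, fitted1 and anything else above 4 N).
It fails at once if another thing on the bench is shifted by more than 30 mm (distance of any of tape, flame0, flame1, glue, sanding_block, brush, spatula from where it was at the start of the episode above 0.03 m).
It also fails if it takes over 72 s, if anything falls off the work surface, if the arm or the gripper's body presses on something with over 40 N, if the wrist force passes 120 N, or if a joint passes its speed limit or range.

### The arm

A 7-joint arm with a two-finger parallel gripper is mounted at the origin on the work surface. World frame = base frame: x ahead of the robot, y to its left, z up, the work surface at z = 0. Lengths are in m, angles in rad, forces in N, time in s.
With the tool pointing down it reaches from about 0.35 to 0.9 m from the base axis. Payload 8.1 kg.
Tool frame: the origin (TCP) lies between the finger pads; the fingertips stand 22 mm ahead of it and the grasp point (between the pads) lies 3 mm ahead of it (arm.tip_reach is the distance from the TCP to the fingertips, in m); z points along the fingers, y is the line along which they close (so a half turn about z gives the same grasp; the last joint's range is limited). The gripper opens to 92 mm and grips with 3 to 60 N. Pads are 19 mm wide; open, the fingers measure 130 mm over their backs; the gripper's body (75 mm by 190 mm) begins 47 mm behind the grasp point.
Start: joints at [-1.316, 0.434, 0.025, 1.573, -0.012, 1.134, -0.075], TCP at [0.219, 0.585, 0.249] pointing down, gripper open.
Joint ranges: [-2.62, 2.62], [-0.44, 2.09], [-1.27, 1.32], [0.08, 2.57], [-1.32, 4.46], [0.12, 2], [-2.74, 2.74]. Speed limits (rad/s): [2.22, 2.22, 3.01, 3.01, 3.14, 3.14, 3.14].

### API

Orientations are given as a rotation vector (axis times angle).
In Python, from cell import telemetry, vision, job, arm gives the robot as it stands. The module is installed in compiled form; this text tells all that it offers.
- The arm moves only by the shell command python3 -m creep 'ROWS' [FORCE]. ROWS is text: rows parted by semicolons, each of 7 numbers parted by spaces: the finger opening in cm, from 0 to 9.18, then the shift along the tool's x, y, z in cm, then the turn, a rotation vector about the tool's x, y, z in degrees. A call has 1 to 5 rows; each row is the pose to reach, as a shift and turn from the pose commanded when the call began, along the tool's axes at that moment; what a row does not reach only later rows make up. A row lasts 1/8 s, in which the tool goes at most 62.5 mm and 10.7 degrees, less where a joint would pass 70% of its speed; a pose out of reach is approached as far as the arm can. A call with a gripper value outside its range is refused whole. The fingers move at their own pace and stop on an object; FORCE is the grip in N (left out, the last holds). Time passes only in rows, so rows that repeat a pose let the fingers close. It gives the time, the measured TCP pose, the force, the opening and the grip force at its end, in the units of the state.
- telemetry.observe(): the state, without advancing time (a new reading comes with each control period).
- vision.get_image(name): name is "side" or "top"; returns the picture (384x512x3 uint8, red, green, blue); there is no depth.
- vision.camera_info(name): a dict with "fov_y" (degrees; the focal length in pixels is half the picture's height over the tangent of half this angle, whatever the lens; pixels are square), "cx", "cy" (the principal point, pixels), "extrinsics" (4x4, takes a point from camera to world coordinates). Camera axes: x right, y down, z forward; pixel columns grow to the right and rows downward; lengths in m; the calibration is good to about 2 mm. A picture is of the moment at which its call begins. camera_info takes no time and is no camera call.
- job.sign_off(): hands the job in; it is judged then, once.
The state is a dict: "clock": time; "joints": joint angles; "dq": joint speeds; "joint_efforts": joint torques, N m; "position": TCP position; "ee_rot": TCP orientation; "force": force on the tool from outside, world axes, zero at the start; "ft_torque": the same for the moment, N m; "width": opening from 0.0 (shut) to 1.0 (fully open); "gripper_force": force on a finger pad.
Only numpy, scipy, OpenCV 4.12 (cv2) and the standard library are available. Lean on these libraries where they do the work, as an engineer would, in place of code of your own. Each camera call takes 0.05 s, during which the arm holds its last target. There are 200 camera calls.

## Working session

There is one attempt and no reset: what is moved stays moved. The work goes in short steps, Python scripts to look and compute and a shell command to move; the robot and the scene stay as the last step left them, time stands still between calls to the robot, and variables do not carry over. Pictures are saved under pics/ and viewed, at most 12 in all, crops included, and the job is handed in when it is done.

```bash
mkdir -p pics; python3 - <<'E'
from cell import telemetry, vision, job, arm
import cv2
for n in("side","top"):
    im=vision.get_image(n); cv2.imwrite(f"pics/{n}0.png",im[:,:,::-1]); 
    i=vision.camera_info(n); print(n,{k:(v.tolist() if hasattr(v,'tolist') else v) for k,v in i.items()})
s=telemetry.observe(); print(s)
E
```

```text
side {'fov_y': 47.55574594204376, 'cx': 249.4900756722038, 'cy': 193.38487279758448, 'extrinsics': [[-0.9852381264072602, -0.10069859978956028, 0.13843997354064147, 0.4025217996843541], [-0.1703065127958572, 0.6585858614810594, -0.732980460010064, 0.773128785885188], [-0.017364503241557163, -0.7457375242387047, -0.6660135276174962, 0.8212998924975584], [0.0, 0.0, 0.0, 1.0]]}
top {'fov_y': 50.155086792499645, 'cx': 257.79629483744174, 'cy': 193.6110238885177, 'extrinsics': [[-0.023437280354482143, -0.9979430539030314, 0.05966871086488155, 0.4752715707015976], [-0.999676306399906, 0.022803407582287025, -0.011282155169886895, 0.014681482712253432], [0.009898298451083282, -0.059913819518768126, -0.9981544759797684, 1.1516941366365259], [0.0, 0.0, 0.0, 1.0]]}
{'clock': 0.1, 'joints': array([-1.31559501,  0.43515793,  0.02495682,  1.5739893 , -0.01164092,
        1.13398515, -0.07507976]), 'dq': array([ 0.00063455, -0.00244739,  0.00064053, -0.00278758,  0.00092031,
        0.00136192,  0.00062796]), 'joint_efforts': array([ 2.72598045e-03, -6.69133615e+01,  9.87366848e-01, -3.15150297e+01,
       -6.06605178e-02,  3.74155061e-02,  2.80174748e-05]), 'position': array([0.21876384, 0.5850184 , 0.24802684]), 'ee_rot': array([-5.59089173e-01, -3.09127447e+00,  2.17549780e-03]), 'force': array([-0.06182139,  0.49932904, -0.95988346]), 'ft_torque': array([-0.03661557, -0.03889733,  0.00306632]), 'gripper_force': 0.0, 'width': 0.9965563395567463}
```

View pics/top0.png

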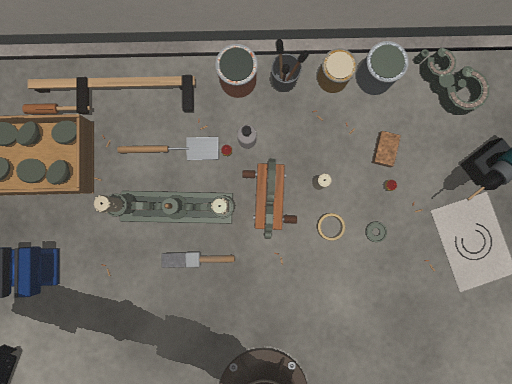

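View pics/side0.png

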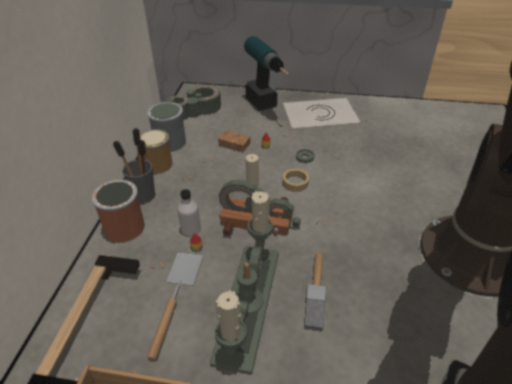

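The top view shows the pan at (376,232), the candle at (324,181), and the bare cup as the middle one with its pin at (171,206). The clamp stands at (270,195), between them. In the side view the pan is at (305,156), the candle top at (252,158) and the pin at (247,268). I'll take zoomed crops of these.

```bash
cat > h.py <<'E'
from cell import telemetry, vision, job, arm
import cv2, numpy as np
from scipy.spatial.transform import Rotation as R
from scipy.optimize import least_squares
def P(n):
    i=vision.camera_info(n); return i, 192/np.tan(np.radians(i["fov_y"]/2)), np.array(i["extrinsics"])
def proj(n,p):
    i,f,E=P(n); c=(np.array(p)-E[:3,3])@E[:3,:3]; return np.array([i["cx"]+f*c[0]/c[2], i["cy"]+f*c[1]/c[2]])
def onz(n,uv,z):
    i,f,E=P(n); d=E[:3,:3]@np.array([(uv[0]-i["cx"])/f,(uv[1]-i["cy"])/f,1]); return E[:3,3]+d*(z-E[2,3])/d[2]
def tool(target):  # world displacement -> tool axes, cm
    s=telemetry.observe(); return R.from_rotvec(s["ee_rot"]).inv().apply(np.array(target)-s["position"])*100
E
python3 - <<'E'
from h import *
T=cv2.imread("pics/top0.png");S=cv2.imread("pics/side0.png")
def c(im,u,v,w=32,h=28):
    k=cv2.resize(im[v-h:v+h,u-w:u+w],None,fx=4,fy=4,interpolation=cv2.INTER_CUBIC)
    for d in range(0,2*w,10): cv2.line(k,(d*4,0),(d*4,6),(0,0,255),1)
    for d in range(0,2*h,10): cv2.line(k,(0,d*4),(6,d*4),(0,0,255),1)
    cv2.putText(k,f"{u-w},{v-h}",(8,20),0,.45,(0,255,255),1); return k
cv2.imwrite("pics/crop.png",np.vstack([np.hstack([c(T,376,232),c(T,324,181),c(T,171,206)]),np.hstack([c(S,305,156),c(S,252,170),c(S,247,280)])]))
print("pan",onz("top",(376,232),.012),onz("side",(305,156),.012))
print("candle",onz("top",(325,180.5),.1),onz("side",(252,158),.1))
print("pin",onz("top",(171,206),.14),onz("side",(247,265),.14))
print("fit",onz("top",(101,204),.2),onz("top",(220,205),.2),onz("side",(228,299),.2),onz("side",(260,198),.2))
print("clamp",onz("top",(270,163),.036),onz("top",(270,232),.036), onz("top",(270,160),.125),onz("top",(269,235),.125))
s=telemetry.observe();print(R.from_rotvec(s["ee_rot"]).as_matrix().round(3))
E
```

```text
pan [ 0.42920665 -0.32367118  0.012     ] [ 0.43142219 -0.31331431  0.012     ]
candle [ 0.56802452 -0.17115548  0.1       ] [ 0.57040183 -0.16481105  0.1       ]
pin [0.51009686 0.21749752 0.14      ] [0.5127103  0.23413565 0.14      ]
fit [0.51639186 0.36685461 0.2       ] [0.50772618 0.0921318  0.2       ] [0.52196511 0.35816669 0.2       ] [0.50719914 0.10043276 0.2       ]
clamp [ 0.62512419 -0.03329541  0.036     ] [ 0.43702386 -0.02854988  0.036     ] [ 0.62077588 -0.02966012  0.125     ] [ 0.43268729 -0.02242071  0.125     ]
[[-0.937  0.35  -0.   ]
 [ 0.35   0.937 -0.001]
 [-0.    -0.001 -1.   ]]
```

View pics/crop.png

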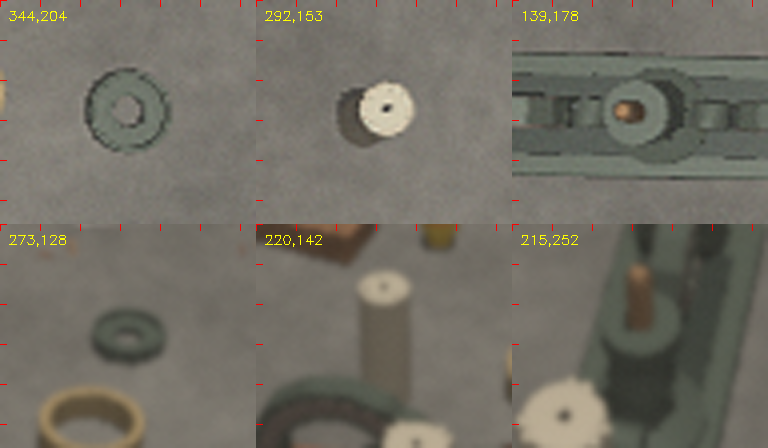

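Zoomed, the top view gives the pan centre at (375.7,231.5), the candle top at (324.8,180.3), the cup top at (169.9,205.8) and the pin tip at about (166.3,205.8). The side view gives the pan at about (305,154.5), the candle top at (252,158), the cup top at (247,278) and the pin tip at (246.8,263.5). I'll compare the two cameras and check for lens distortion.

```bash
python3 - <<'E'
from h import *
for nm,a,b,z in [("pan",(375.75,231.5),(305.2,154.5),.014),("candle",(324.75,180.3),(252,158),.1),("cup",(169.9,205.8),(247,278),.1),("pin",(166.3,205.8),(246.8,263.5),.14)]:
    print(nm,onz("top",a,z)[:2].round(4),onz("side",b,z)[:2].round(4))
def undist(n,uv,k):
    i,f,E=P(n); c=np.array([i["cx"],i["cy"]]);x=(np.array(uv)-c)/f;r=np.hypot(*x)
    if k=="fish": s=np.tan(r)/r
    else: s=1+k*r*r
    return c+f*x*s
pts=[((375.75,231.5),(305.2,154.5),.014),((324.75,180.3),(252,158),.1),((169.9,205.8),(247,278),.1),((166.3,205.8),(246.8,263.5),.14)]
for k in("fish",-.1,.1,.2,-.2): print(k,[(onz("top",undist("top",a,k),z)[:2].round(4),onz("side",undist("side",b,k),z)[:2].round(4)) for a,b,z in pts])
# straight edge bow: dark table edge in top view, lower edge of the wall
g=cv2.cvtColor(cv2.imread("pics/top0.png"),6).astype(float)
xs=[];ys=[]
for u in range(10,500,10):
    d=np.diff(cv2.GaussianBlur(g,(1,5),0)[20:45,u]); xs.append(u); ys.append(20+np.argmin(d))
q=np.polyfit(xs,ys,2);print("bow px",q[0]*250**2, q); print(ys)
E
```

```text
pan [ 0.4307 -0.3224] [ 0.4313 -0.3184]
candle [ 0.5686 -0.1705] [ 0.5704 -0.1648]
cup [0.5121 0.2283] [0.5133 0.2356]
pin [0.5109 0.229 ] [0.5138 0.2305]
fish [(array([ 0.4271, -0.3326]), array([ 0.4301, -0.3202])), (array([ 0.5688, -0.1722]), array([ 0.5704, -0.1652])), (array([0.5116, 0.2319]), array([0.5129, 0.2383])), (array([0.5104, 0.2329]), array([0.5135, 0.232 ]))]
-0.1 [(array([ 0.4317, -0.3195]), array([ 0.4317, -0.3178])), (array([ 0.5685, -0.17  ]), array([ 0.5704, -0.1647])), (array([0.5122, 0.2273]), array([0.5134, 0.2348])), (array([0.511 , 0.2279]), array([0.5138, 0.23  ]))]
0.1 [(array([ 0.4297, -0.3254]), array([ 0.431 , -0.3189])), (array([ 0.5686, -0.171 ]), array([ 0.5704, -0.1649])), (array([0.5119, 0.2294]), array([0.5132, 0.2364])), (array([0.5107, 0.2302]), array([0.5137, 0.2309]))]
0.2 [(array([ 0.4286, -0.3283]), array([ 0.4306, -0.3195])), (array([ 0.5687, -0.1715]), array([ 0.5704, -0.165 ])), (array([0.5118, 0.2304]), array([0.5131, 0.2372])), (array([0.5106, 0.2313]), array([0.5136, 0.2314]))]
-0.2 [(array([ 0.4327, -0.3165]), array([ 0.4321, -0.3173])
[... 228 characters left out ...]
39281372e+01]
[np.int64(34), np.int64(34), np.int64(33), np.int64(33), np.int64(33), np.int64(33), np.int64(33), np.int64(32), np.int64(32), np.int64(32), np.int64(32), np.int64(32), np.int64(32), np.int64(31), np.int64(31), np.int64(31), np.int64(31), np.int64(31), np.int64(30), np.int64(30), np.int64(30), np.int64(30), np.int64(30), np.int64(30), np.int64(29), np.int64(29), np.int64(29), np.int64(29), np.int64(29), np.int64(28), np.int64(28), np.int64(28), np.int64(28), np.int64(28), np.int64(28), np.int64(27), np.int64(27), np.int64(27), np.int64(27), np.int64(27), np.int64(26), np.int64(26), np.int64(26), np.int64(26), np.int64(26), np.int64(25), np.int64(25), np.int64(25), np.int64(25)]
```

The lines in the image are straight, so the lens isn't distorted. Side is offset by about 5 mm in y, so I trust top. I'll raise the tool and swing it towards the pan, turning the closing axis to world x.

```bash
python3 -m creep '9.18 0 0 -5 0 0 10; 9.18 -4 -3 -10 0 0 20; 9.18 -8 -7 -10 0 0 30; 9.18 -12 -11 -10 0 0 40; 9.18 -16 -15 -10 0 0 50' 20
cat >> h.py <<'E'
def go(t,yaw=0.):  # desired: tool y heading = yaw(deg), z down ; prints shift in cm & turn about tool
    s=telemetry.observe(); r=R.from_rotvec(s["ee_rot"]); a=np.radians(yaw)
    W=R.from_matrix(np.array([[-np.sin(a),np.cos(a),0],[np.cos(a),np.sin(a),0],[0,0,-1]]).T if 0 else np.column_stack([[-np.sin(a),np.cos(a),0],[np.cos(a),np.sin(a),0],[0,0,-1]]))
    print("pos",s["position"].round(4),"shift cm",tool(t).round(2),"turn",np.degrees((r.inv()*W).as_rotvec()).round(1),"F",s["force"].round(1),"w",round(s["width"]*9.18,2),"g",s["gripper_force"],"t",s["clock"])
E
python3 -c "from h import *; go([.40,0,.35])"
```

```text
clock: 0.72
position: [0.3167, 0.3869, 0.3486]
ee_rot: [-1.821, -2.56, 0.0]
force: [1.0, 0.6, 0.2]
width: 1.0
gripper_force: 0.0
pos [0.3167 0.3869 0.3486] shift cm [-39.28  -4.83  -0.14] turn [-0.  -0.  19.2] F [1.  0.6 0.2] w 9.18 g 0.0 t 0.725
```

```bash
python3 -m creep '9.18 -6 -1 0 0 0 6; 9.18 -12 -2 0 0 0 12; 9.18 -18 -3 0 0 0 19; 9.18 -24 -4 0 0 0 19; 9.18 -30 -4.5 0 0 0 19' 
python3 -c "from h import *; go([.431,-.322,.35])"
```

```text
clock: 1.35
position: [0.3736, 0.089, 0.3486]
ee_rot: [-2.211, -2.231, -0.001]
force: [1.4, 1.2, -0.5]
width: 1.003
gripper_force: 0.0
pos [0.3736 0.089  0.3486] shift cm [-41.15   5.37  -0.17] turn [-0.  -0.   0.5] F [ 1.4  1.2 -0.5] w 9.2 g 0.0 t 1.35
```

```bash
python3 -m creep '9.18 -6 1 0 0 0 0.5; 9.18 -12 2 0 0 0 0.5; 9.18 -18 3 0 0 0 0.5; 9.18 -24 4 0 0 0 0.5; 9.18 -30 5 0 0 0 0.5' 
python3 -m creep '9.18 -5.5 0.4 3 0 0 0; 9.18 -11 0.4 8 0 0 0; 9.18 -11.1 0.4 14 0 0 0; 9.18 -11.1 0.4 20 0 0 0; 9.18 -11.1 0.4 20 0 0 0'
python3 - <<'E'
from h import *
go([.431,-.322,.024])
im=[cv2.cvtColor(vision.get_image(n),4) for n in("top","side")]
print(proj("top",telemetry.observe()["position"]),proj("side",telemetry.observe()["position"]))
cv2.imwrite("pics/a.png",np.hstack([cv2.resize(im[0][190:290,320:420],None,fx=4,fy=4,interpolation=2),cv2.resize(im[1][80:180,255:355],None,fx=4,fy=4,interpolation=2)]))
E
```

```text
clock: 1.98
position: [0.4265, -0.21, 0.349]
ee_rot: [2.219, 2.223, 0.003]
force: [1.5, 1.3, -0.4]
width: 1.0
gripper_force: 0.0
clock: 2.6
position: [0.428, -0.3179, 0.1454]
ee_rot: [-2.217, -2.215, 0.004]
force: [-0.2, -0.5, 1.5]
width: 1.0
gripper_force: 0.0
pos [ 0.428  -0.3179  0.1454] shift cm [-0.45  0.39 12.14] turn [-0.4 -0.2 -0.1] F [-0.2 -0.5  1.5] w 9.18 g 0.0 t 2.6
[391.17910758 233.37722472] [308.7131686  116.23463496]
```

View pics/a.png

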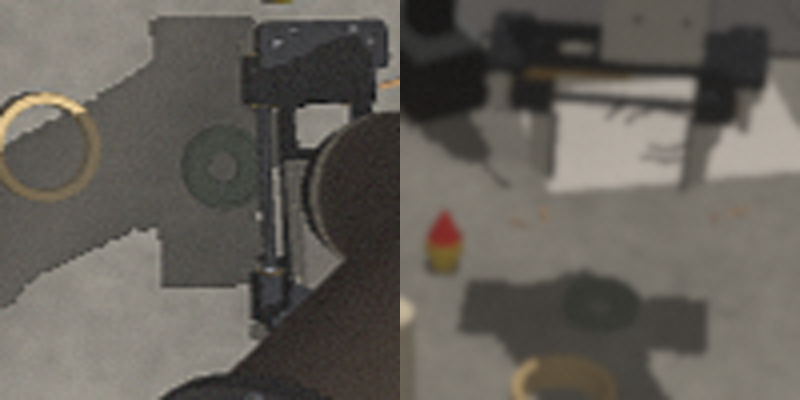

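Fingers straddle the pan in x: the side view puts the fingertip midpoint at column 309, which matches the predicted 308.7. I'll go down and grip.

```bash
python3 -m creep '9.18 -0.4 0.3 3 0 0 0; 9.18 -0.4 0.3 6 0 0 0; 9.18 -0.4 0.3 8 0 0 0; 9.18 -0.4 0.3 8 0 0 0; 9.18 -0.4 0.3 8 0 0 0' 
python3 -c "from h import *; go([.431,-.3215,.0255]); s=telemetry.observe()['position']; print(proj('side',s-[0,0,.022]))"
```

```text
clock: 3.32
position: [0.4343, -0.3241, 0.0702]
ee_rot: [2.22, 2.22, 0.001]
force: [-0.5, -0.0, 0.5]
width: 0.997
gripper_force: 0.0
pos [ 0.4343 -0.3241  0.0702] shift cm [ 0.26 -0.34  4.47] turn [0.1 0.1 0. ] F [-0.5 -0.   0.5] w 9.15 g 0.0 t 3.325
[305.11720713 144.24614075]
```

```bash
python3 -m creep '9.18 0.2 -0.3 2 0 0 0; 9.18 0.2 -0.3 4 0 0 0; 9.18 0.2 -0.3 4.4 0 0 0; 9.18 0.2 -0.3 4.4 0 0 0; 7 0.2 -0.3 4.4 0 0 0' 20
python3 -m creep '5 0 0 0 0 0 0; 5 0 0 0 0 0 0; 5 0 0 0 0 0 0; 5 0 0 0 0 0 0; 5 0 0 0 0 0 0' 20
python3 -c "from h import *; go([.431,-.3215,.15])"
```

```text
clock: 3.95
position: [0.4308, -0.3219, 0.0252]
ee_rot: [2.221, 2.221, 0.0]
force: [-0.2, 0.5, 0.4]
width: 0.938
gripper_force: 0.0
clock: 4.58
position: [0.4307, -0.3215, 0.0249]
ee_rot: [2.221, 2.221, 0.0]
force: [0.5, 1.0, 3.4]
width: 0.615
gripper_force: 19.9
pos [ 0.4307 -0.3215  0.0249] shift cm [  0.     0.04 -12.51] turn [ 0.  0. -0.] F [0.5 1.  3.4] w 5.65 g 19.93782039731741 t 4.575
```

```bash
python3 -m creep '5 0 0 -4 0 0 0; 5 0 0 -9 0 0 0; 5 0 0 -14 0 0 0; 5 0 0 -17 0 0 0; 5 0 0 -17 0 0 0'
python3 - <<'E'
from h import *
go([.431,-.3215,.3])
im=cv2.cvtColor(vision.get_image("side"),4); p=telemetry.observe()["position"]
u,v=proj("side",p-[0,0,.022]).astype(int); print(u,v)
k=cv2.resize(im[v-40:v+40,u-50:u+50],None,fx=6,fy=6,interpolation=2)
for th in np.linspace(0,2*np.pi,60):
  for z in(-.0215-.0035,-.011): 
    q=(proj("side",p+[.029*np.cos(th),.029*np.sin(th),z])-[u-50,v-40]+.5)*6; cv2.circle(k,tuple(int(a) for a in q),1,(0,0,255),-1)
cv2.imwrite("pics/b.png",k)
E
```

```text
clock: 5.2
position: [0.4313, -0.3222, 0.1965]
ee_rot: [2.219, 2.219, 0.002]
force: [-0.8, 0.3, -1.6]
width: 0.614
gripper_force: 19.9
pos [ 0.4313 -0.3222  0.1965] shift cm [ 6.000e-02  1.000e-02 -1.035e+01] turn [0.2 0.1 0. ] F [-0.8  0.3 -1.6] w 5.64 g 19.938553129322827 t 5.2
309 108
```

View pics/b.png

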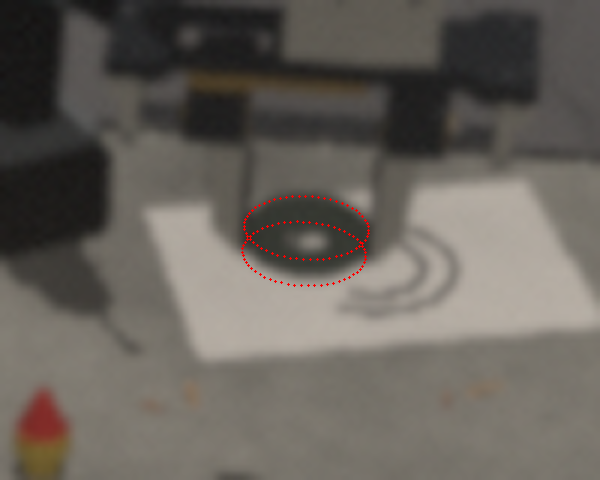

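The pan is held level. Its outline sits a few mm off the prediction along y, so I'll correct that against the pin with the side camera. I'll carry it over at a safe height.

```bash
python3 -m creep '5 0 0 -5 0 0 0; 5 0 0 -10 0 0 0; 5 4 0 -15 0 0 0; 5 9 1 -15 0 0 0; 5 14 2 -15 0 0 0' 
python3 -m creep '5 5 1 0 0 0 0; 5 10 2 0 0 0 0; 5 15 3 0 0 0 0; 5 20 4 0 0 0 0; 5 25 4.5 0 0 0 0' 
python3 -m creep '5 5 1 0 0 0 0; 5 10 1.5 0 0 0 0; 5 14 1.5 0 0 0 0; 5 16 1.5 0 0 0 0; 5 16 1.5 0 0 0 0' 
python3 -c "from h import *; go([.5113,.229,.2])"
```

```text
clock: 5.88
position: [0.4505, -0.1797, 0.3439]
ee_rot: [-2.221, -2.221, 0.0]
force: [0.4, 0.9, -0.9]
width: 0.617
gripper_force: 19.9
clock: 6.5
position: [0.4951, 0.0706, 0.3433]
ee_rot: [-2.22, -2.221, 0.003]
force: [-0.1, -0.3, 0.3]
width: 0.614
gripper_force: 19.9
clock: 7.12
position: [0.5102, 0.229, 0.3436]
ee_rot: [2.219, 2.223, -0.003]
force: [-0.4, -0.9, -0.6]
width: 0.614
gripper_force: 19.9
pos [0.5102 0.229  0.3436] shift cm [ 0.02  0.13 14.36] turn [-0.1  0.1  0.1] F [-0.4 -0.9 -0.6] w 5.63 g 19.93816348258406 t 7.125
```

```bash
python3 -m creep '5 0 0.1 5 0 0 0; 5 0 0.1 10 0 0 0; 5 0 0.1 14 0 0 0; 5 0 0.1 16 0 0 0; 5 0 0.1 16 0 0 0' 
python3 -m creep '5 0 0 0 0 0 0; 5 0 0 0 0 0 0'
python3 - <<'E'
from h import *
go([.5113,.229,.18])
p=telemetry.observe()["position"]; K=[]
for n,(u,v) in(("side",(247,250)),("top",(166,205))):
    im=cv2.cvtColor(vision.get_image(n),4); cv2.imwrite(f"pics/raw_{n}.png",im)
    k=cv2.resize(im[v-50:v+50,u-40:u+40],None,fx=5,fy=5,interpolation=2)
    def ring(c,r,col):
        for th in np.linspace(0,2*np.pi,80):
            q=(proj(n,np.array(c)+[r*np.cos(th),r*np.sin(th),0])-[u-40,v-50]+.5)*5; cv2.circle(k,tuple(int(a) for a in q),0,col,-1)
    if n=="side":
        ring(p+[0,0,-.025],.029,(0,0,255)); ring(p+[0,0,-.011],.029,(0,0,255)); ring([.5113,.2285,.1],.021,(0,255,0))
    K.append(k)
cv2.imwrite("pics/c.png",np.hstack(K))
E
```

```text
clock: 7.75
position: [0.511, 0.2259, 0.1839]
ee_rot: [-2.225, -2.218, 0.004]
force: [0.5, 0.1, 0.1]
width: 0.613
gripper_force: 19.9
clock: 8.0
position: [0.5123, 0.2282, 0.186]
ee_rot: [2.222, 2.221, 0.003]
force: [0.2, -0.4, -0.0]
width: 0.612
gripper_force: 19.9
pos [0.5123 0.2282 0.186 ] shift cm [ 0.08 -0.1   0.6 ] turn [ 0.1 -0.1 -0. ] F [ 0.2 -0.4 -0. ] w 5.62 g 19.938396709039807 t 8.0
```

View pics/c.png

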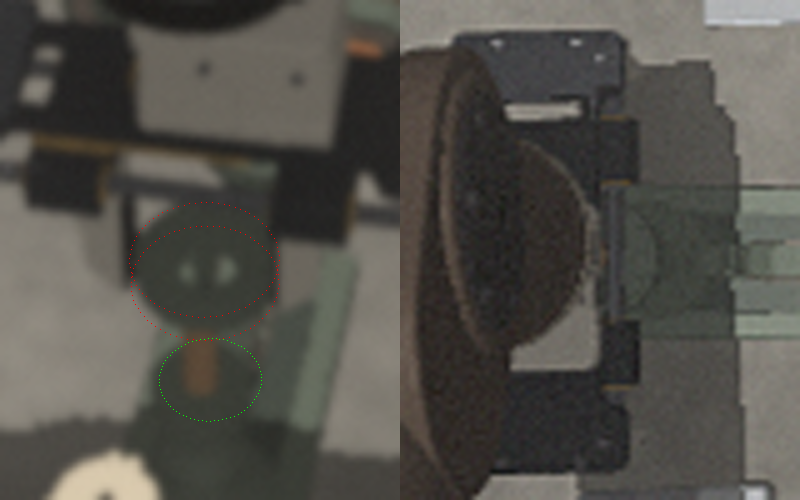

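The top view shows the pan's right edge at about (177.4,205). In the side view the pan's column fits the prediction, with its row about 1.6 px high, and the pin is about 1.8 px left of its predicted place. I'll refine the pin by colour segmentation.

```bash
python3 - <<'E'
from h import *
for n,(u0,u1,v0,v1) in(("side",(235,260,255,290)),("top",(155,185,196,216))):
    im=cv2.imread(f"pics/{n}0.png")[v0:v1,u0:u1].astype(float)
    sat=np.clip(im[...,2]-im[...,0]-12,0,None)
    print(n); 
    for ax in(1,0):
        w=sat.sum(ax); off=(v0 if ax==1 else u0); print("rows" if ax==1 else "cols",[(int(i+off),int(x)) for i,x in enumerate(w) if x>30])
    if n=="side":
        for r in range(262,284,3): 
            w=sat[r-v0]; print(r,(w*np.arange(u0,u1)).sum()/w.sum())
    else:
        w=sat.sum(0); print("row c",(sat.sum(1)*np.arange(v0,v1)).sum()/sat.sum())
for z in(.1,.14): print(z,[proj(n,[.5113,.2285,z]).round(1) for n in("side","top")])
print("pan -y edge", onz("top",(177.4,205),.17), "grad",proj("side",[.5213,.2285,.1])-proj("side",[.5113,.2285,.1]),proj("side",[.5113,.2385,.1])-proj("side",[.5113,.2285,.1]))
E
```

```text
side
rows [(262, 83), (263, 167), (264, 202), (265, 184), (266, 156), (267, 130), (268, 115), (269, 108), (270, 103), (271, 103), (272, 103), (273, 97), (274, 98), (275, 97), (276, 92), (277, 71)]
cols [(243, 35), (244, 202), (245, 333), (246, 393), (247, 386), (248, 332), (249, 208), (250, 48)]
262 245.85542168674698
265 246.3641304347826
268 246.48695652173913
271 246.6990291262136
274 246.70408163265307
277 246.66197183098592
280 nan
283 nan
top
rows [(204, 200), (205, 250), (206, 246), (207, 153)]
cols [(165, 170), (166, 230), (167, 207), (168, 120), (169, 60), (170, 55), (171, 43)]
row c 205.44716351501668
0.1 [array([248.6, 275.3]), array([169.8, 206.1])]
0.14 [array([248.2, 262.9]), array([166.5, 205.6])]
pan -y edge [0.5110996  0.19620673 0.17      ] grad [-4.79015152 -0.61636182] [-0.84401665  3.91142334]<stdin>:10: RuntimeWarning: invalid value encountered in scalar divide
```

The pin axis is at about (0.515, 0.2285): side gives x directly, and the top camera shows the same 3 mm x bias on the gripper. Both cameras agree the pan sits about 3.5 mm to −y of the TCP. I'll correct by that amount and start down.

```bash
python3 -m creep '5 0.4 0.25 0 0 0 0; 5 0.4 0.25 0 0 0 0; 5 0.4 0.25 1 0 0 0; 5 0.4 0.25 1.6 0 0 0; 5 0.4 0.25 1.6 0 0 0' 
python3 -m creep '5 0 0 0 0 0 0; 5 0 0 0 0 0 0'
python3 - <<'E'
from h import *
go([.515,.2322,.155])
u,v=247,255
im=cv2.cvtColor(vision.get_image("side"),4)
cv2.imwrite("pics/d.png",cv2.resize(im[v-40:v+40,u-40:u+40],None,fx=7,fy=7,interpolation=2))
E
```

```text
clock: 8.72
position: [0.5136, 0.2322, 0.1679]
ee_rot: [-2.222, -2.221, 0.002]
force: [0.1, -0.5, -0.9]
width: 0.616
gripper_force: 19.9
clock: 8.98
position: [0.5142, 0.2325, 0.1689]
ee_rot: [2.222, 2.221, 0.001]
force: [-0.1, -0.3, -1.5]
width: 0.614
gripper_force: 19.9
pos [0.5142 0.2325 0.1689] shift cm [-0.03  0.08  1.39] turn [ 0. -0. -0.] F [-0.1 -0.3 -1.5] w 5.64 g 19.938313798047602 t 8.975
```

View pics/d.png

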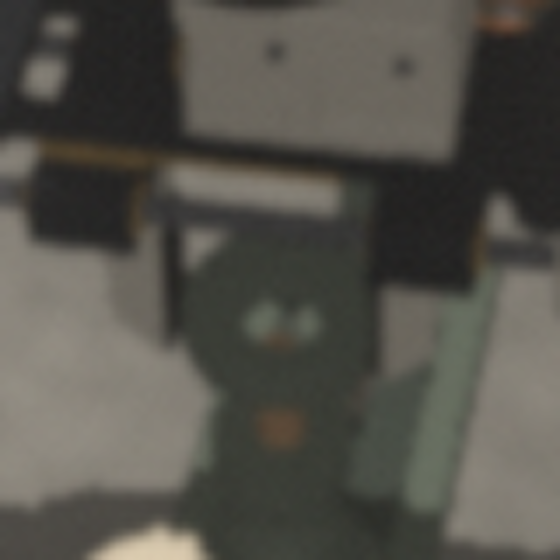

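Pan edges run from column 185 to 375 (centre 280), the pin stub is at 281 and the pin tip shows in the hole at (280,338), so it is aligned in x. I'll lower on with force checks.

```bash
python3 -m creep '5 0 0 0.7 0 0 0; 5 0 0 1.4 0 0 0; 5 0 0 1.4 0 0 0; 5 0 0 1.4 0 0 0' 
python3 -c "from h import *; go([.515,.2322,.125])"
python3 - <<'E'
from h import *
u,v=247,258
im=cv2.cvtColor(vision.get_image("side"),4)
cv2.imwrite("pics/e.png",cv2.resize(im[v-35:v+35,u-35:u+35],None,fx=8,fy=8,interpolation=2))
E
```

```text
clock: 9.52
position: [0.5141, 0.2324, 0.1547]
ee_rot: [2.222, 2.221, -0.0]
force: [-0.1, 0.2, -0.6]
width: 0.612
gripper_force: 19.9
pos [0.5141 0.2324 0.1547] shift cm [-0.02  0.09  2.97] turn [-0.  0. -0.] F [-0.1  0.2 -0.6] w 5.61 g 19.93840276496485 t 9.525
```

View pics/e.png

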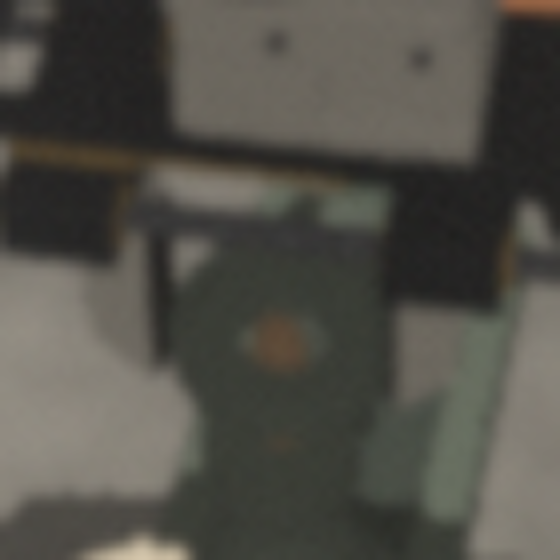

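The pin at (280,342) is through the hole (240–325), nearly centred, and the force is zero. I'll continue down.

```bash
python3 -m creep '5 0 0 0.8 0 0 0; 5 0 0 1.6 0 0 0; 5 0 0 2.3 0 0 0; 5 0 0 2.6 0 0 0; 5 0 0 2.6 0 0 0' 
python3 -m creep '5 0 0 0.1 0 0 0; 5 0 0 0.2 0 0 0; 5 0 0 0.2 0 0 0; 5 0 0 0.2 0 0 0'
python3 -c "from h import *; go([.515,.2322,.125])"
```

```text
clock: 10.2
position: [0.514, 0.2324, 0.1285]
ee_rot: [-2.222, -2.221, 0.001]
force: [0.3, 0.6, -0.1]
width: 0.612
gripper_force: 19.9
clock: 10.7
position: [0.5141, 0.2325, 0.1268]
ee_rot: [2.221, 2.221, 0.0]
force: [1.3, 0.5, -0.8]
width: 0.612
gripper_force: 19.9
pos [0.5141 0.2325 0.1268] shift cm [-0.03  0.09  0.18] turn [ 0. -0. -0.] F [ 1.3  0.5 -0.8] w 5.62 g 19.93850362719968 t 10.7
```

```bash
python3 -m creep '5 0 0 0.1 0 0 0; 5 0 0 0.15 0 0 0; 5 0 0 0.2 0 0 0; 5 0 0 0.2 0 0 0'
python3 -c "from h import *; go([.515,.2322,.125])"
```

```text
clock: 11.2
position: [0.514, 0.2325, 0.1249]
ee_rot: [-2.221, -2.221, -0.0]
force: [-2.7, -0.2, 3.4]
width: 0.614
gripper_force: 19.9
pos [0.514  0.2325 0.1249] shift cm [-0.03  0.1  -0.01] turn [-0. -0. -0.] F [-2.7 -0.2  3.4] w 5.64 g 19.935870927292854 t 11.2
```

Contact came exactly at the expected height (0.1249). I'll open and rise.

```bash
python3 -m creep '7 0 0 0 0 0 0; 8 0 0 0 0 0 0; 8 0 0 0 0 0 0; 8 0 0 0 0 0 0; 8 0 0 0 0 0 0'
python3 -m creep '8 0 0 0 0 0 0; 8 0 0 -4 0 0 0; 8 0 0 -10 0 0 0; 8 0 0 -16 0 0 0; 8 0 0 -22 0 0 0'
python3 -m creep '9 -6 0 0 0 0 0; 9 -12 0.5 0 0 0 0; 9 -18 1 0 0 0 0; 9 -24 2 0 0 0 0; 9 -30 3 0 0 0 0'
python3 - <<'E'
from h import *
go([.571,-.171,.25])
K=[]
for n,(u,v) in(("side",(247,270)),("top",(170,205))):
    im=cv2.cvtColor(vision.get_image(n),4)
    K.append(cv2.resize(im[v-28:v+28,u-30:u+30],None,fx=6,fy=6,interpolation=2))
cv2.imwrite("pics/f.png",np.hstack(K))
E
```

```text
clock: 11.82
position: [0.5141, 0.2325, 0.1247]
ee_rot: [2.221, 2.221, 0.0]
force: [0.5, 0.8, -0.4]
width: 0.872
gripper_force: 0.0
clock: 12.45
position: [0.5138, 0.2323, 0.3468]
ee_rot: [-2.222, -2.221, -0.0]
force: [2.0, 1.6, 0.4]
width: 0.87
gripper_force: 0.0
clock: 13.08
position: [0.544, -0.0691, 0.3449]
ee_rot: [-2.221, -2.222, -0.002]
force: [0.6, 1.1, -0.6]
width: 0.982
gripper_force: 0.0
pos [ 0.544  -0.0691  0.3449] shift cm [-10.2    2.68   9.49] turn [ 0. -0.  0.] F [ 0.6  1.1 -0.6] w 9.01 g 0.0 t 13.075
```

View pics/f.png

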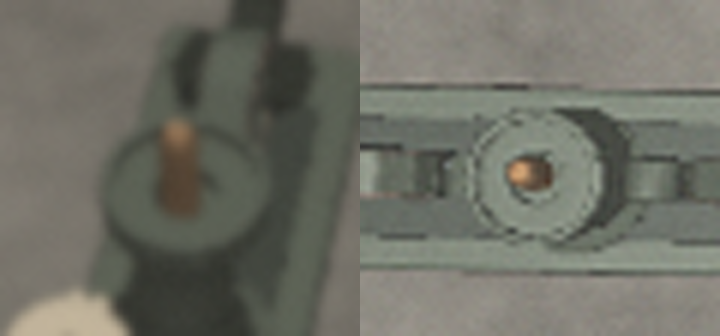

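The pan lies flat on the cup with the pin through it, off centre by only about 1–1.5 mm (top view: ring centre (538,175), hole around the pin; side view: ring 103–265, pin 180). Next, the candle.

```bash
python3 -m creep '9.18 -4 1 0 0 0 0; 9.18 -8 2.5 0 0 0 0; 9.18 -10.2 2.7 5 0 0 0; 9.18 -10.2 2.7 11 0 0 0; 9.18 -10.2 2.7 14 0 0 0'
python3 -m creep '9.18 0 0 0 0 0 0; 9.18 0 0 0 0 0 0; 9.18 0 0 0 0 0 0'
python3 -c "from h import *; go([.571,-.171,.078])"
```

```text
clock: 13.8
position: [0.5696, -0.169, 0.2017]
ee_rot: [-2.221, -2.218, 0.003]
force: [0.5, 0.6, -0.4]
width: 0.999
gripper_force: 0.0
clock: 14.18
position: [0.5719, -0.1698, 0.2065]
ee_rot: [2.22, 2.22, 0.002]
force: [0.7, 0.0, 1.5]
width: 1.0
gripper_force: 0.0
pos [ 0.5719 -0.1698  0.2065] shift cm [-0.11 -0.13 12.85] turn [0.2 0.  0. ] F [0.7 0.  1.5] w 9.18 g 0.0 t 14.175
```

```bash
python3 -m creep '9.18 -0.15 -0.1 4 0 0 0; 9.18 -0.15 -0.1 8 0 0 0; 9.18 -0.15 -0.1 11 0 0 0; 9.18 -0.15 -0.1 12.8 0 0 0; 9.18 -0.15 -0.1 12.8 0 0 0'
python3 -c "from h import *; go([.571,-.171,.078])"
python3 -m creep '6 0 0 0 0 0 0; 4.5 0 0 0 0 0 0; 3 0 0 0 0 0 0; 3 0 0 0 0 0 0; 3 0 0 0 0 0 0' 25
python3 -m creep '3 0 0 0 0 0 0; 3 0 0 0 0 0 0; 3 0 0 0 0 0 0'
python3 -c "from h import *; go([.571,-.171,.078])"
```

```text
clock: 14.8
position: [0.57, -0.1709, 0.0766]
ee_rot: [-2.221, -2.221, 0.0]
force: [0.1, 0.2, -0.1]
width: 1.0
gripper_force: 0.0
pos [ 0.57   -0.1709  0.0766] shift cm [-0.01  0.1  -0.14] turn [-0. -0.  0.] F [ 0.1  0.2 -0.1] w 9.18 g 0.0 t 14.8
clock: 15.42
position: [0.5701, -0.171, 0.0768]
ee_rot: [2.221, 2.221, 0.0]
force: [-0.6, -0.8, -0.7]
width: 0.508
gripper_force: 0.0
clock: 15.8
position: [0.5701, -0.171, 0.0768]
ee_rot: [2.221, 2.221, 0.0]
force: [-0.3, 0.2, 1.6]
width: 0.388
gripper_force: 25.0
pos [ 0.5701 -0.171   0.0768] shift cm [ 0.    0.09 -0.12] turn [ 0.  0. -0.] F [-0.3  0.2  1.6] w 3.56 g 24.99715894460678 t 15.8
```

```bash
python3 -m creep '3 0 0 -4 0 0 0; 3 0 0 -10 0 0 0; 3 0 0 -16 0 0 0; 3 0 0 -22 0 0 0; 3 0 0 -27 0 0 0'
python3 -m creep '3 4 0 0 0 0 0; 3 9 -1 0 0 0 0; 3 14 -2 0 0 0 0; 3 19 -3 0 0 0 0; 3 24 -4 0 0 0 0'
python3 -m creep '3 5 -1 0 0 0 0; 3 10 -1.5 0 0 0 0; 3 14 -1.5 0 0 0 0; 3 16 -1.5 0 0 0 0; 3 16 -1.5 0 0 0 0'
python3 -m creep '3 0 0 4 0 0 0; 3 0 0 8 0 0 0; 3 0 0 10 0 0 0; 3 0 0 10 0 0 0; 3 0 0 10 0 0 0'
python3 -m creep '3 0 0 0 0 0 0; 3 0 0 0 0 0 0; 3 0 0 0 0 0 0'
python3 - <<'E'
from h import *
go([.515,.2290,.229])
u,v=247,250
im=cv2.cvtColor(vision.get_image("side"),4); cv2.imwrite("pics/gr.png",im)
cv2.imwrite("pics/g.png",cv2.resize(im[v-45:v+45,u-40:u+40],None,fx=6,fy=6,interpolation=2))
E
```

```text
clock: 16.42
position: [0.5697, -0.1711, 0.3489]
ee_rot: [2.222, 2.221, 0.001]
force: [0.6, 0.2, -2.8]
width: 0.386
gripper_force: 25.0
clock: 17.05
position: [0.5291, 0.0705, 0.3464]
ee_rot: [-2.221, -2.221, 0.0]
force: [0.6, -1.0, -0.9]
width: 0.39
gripper_force: 25.0
clock: 17.68
position: [0.5148, 0.2296, 0.3462]
ee_rot: [2.219, 2.223, -0.002]
force: [0.3, -0.1, -1.3]
width: 0.387
gripper_force: 25.0
clock: 18.3
position: [0.5159, 0.2277, 0.2479]
ee_rot: [2.223, 2.219, 0.002]
force: [0.3, 0.2, -1.7]
width: 0.388
gripper_force: 25.0
clock: 18.68
position: [0.5151, 0.2291, 0.247]
ee_rot: [2.221, 2.222, 0.001]
force: [0.6, -1.0, -1.7]
width: 0.389
gripper_force: 25.0
pos [0.5151 0.2291 0.247 ] shift cm [-0.01 -0.02  1.8 ] turn [ 0. -0.  0.] F [ 0.6 -1.  -1.7] w 3.57 g 24.99580442905426 t 18.675
```

View pics/g.png

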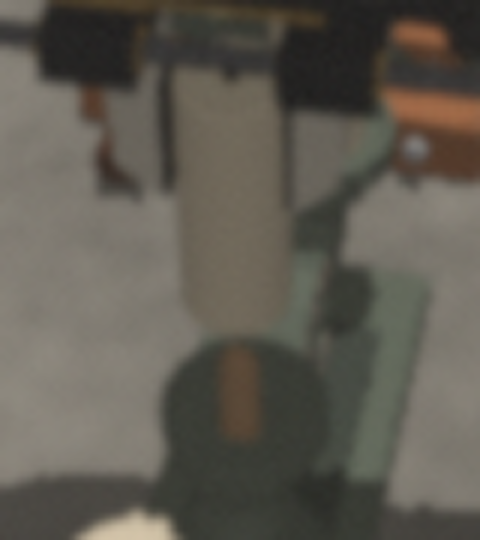

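Candle axis (column 225 at the top to 237 at the foot, extrapolating to 240 at the pin) lines up with the pin at 239–242. I'll check y from the foot's lowest row, about 260.3.

```bash
python3 - <<'E'
from h import *
im=cv2.imread("pics/gr.png").astype(float)
print("col 238..246 r-b profile / grey", [(r,int(im[r,241:247].mean()),int((im[r,241:247,2]-im[r,241:247,0]).mean())) for r in range(252,282)])
for y in(.2225,.2255,.2285,.2315,.2345):
    f=min if 0 else max
    print(y, "foot low row",f(proj("side",[.515+.018*np.cos(t),y+.018*np.sin(t),.170])[1] for t in np.linspace(0,6.28,60)).round(2),
     "pin base low",f(proj("side",[.515+.007*np.cos(t),y+.007*np.sin(t),.108])[1] for t in np.linspace(0,6.28,60)).round(2))
E
```

```text
col 238..246 r-b profile / grey [(252, 101, 21), (253, 101, 21), (254, 101, 21), (255, 101, 21), (256, 101, 21), (257, 101, 21), (258, 101, 21), (259, 100, 20), (260, 95, 16), (261, 83, 12), (262, 71, 11), (263, 65, 16), (264, 64, 19), (265, 64, 20), (266, 64, 21), (267, 64, 21), (268, 64, 21), (269, 64, 21), (270, 64, 20), (271, 64, 20), (272, 63, 20), (273, 63, 20), (274, 63, 20), (275, 62, 20), (276, 63, 18), (277, 61, 15), (278, 59, 9), (279, 57, 6), (280, 57, 4), (281, 56, 5)]
0.2225 foot low row 257.61 pin base low 273.1
0.2255 foot low row 258.8 pin base low 274.27
0.2285 foot low row 260.01 pin base low 275.45
0.2315 foot low row 261.22 pin base low 276.63
0.2345 foot low row 262.43 pin base low 277.81
```

The candle appears at y≈0.231 and the pin at ≈0.230, which is well within tolerance. I'll lower to about 12 mm above the tip.

```bash
python3 -m creep '3 0 0 0.5 0 0 0; 3 0 0 1 0 0 0; 3 0 0 1.5 0 0 0; 3 0 0 1.8 0 0 0; 3 0 0 1.8 0 0 0'
python3 -m creep '3 0 0 0 0 0 0; 3 0 0 0 0 0 0; 3 0 0 0 0 0 0; 3 0 0 0 0 0 0'
python3 - <<'E'
from h import *
go([.515,.2290,.2285])
u,v=247,250
im=cv2.cvtColor(vision.get_image("side"),4)
cv2.imwrite("pics/i.png",cv2.resize(im[v-45:v+45,u-40:u+40],None,fx=6,fy=6,interpolation=2))
E
```

```text
clock: 19.35
position: [0.5149, 0.2289, 0.2285]
ee_rot: [-2.222, -2.221, 0.001]
force: [-0.0, 0.3, -1.0]
width: 0.386
gripper_force: 25.0
clock: 19.85
position: [0.515, 0.229, 0.2288]
ee_rot: [-2.221, -2.221, -0.0]
force: [0.0, -0.2, -1.3]
width: 0.386
gripper_force: 25.0
pos [0.515  0.229  0.2288] shift cm [-0.   -0.    0.03] turn [ 0. -0. -0.] F [ 0.  -0.2 -1.3] w 3.55 g 24.995909929275513 t 19.85
```

View pics/i.png

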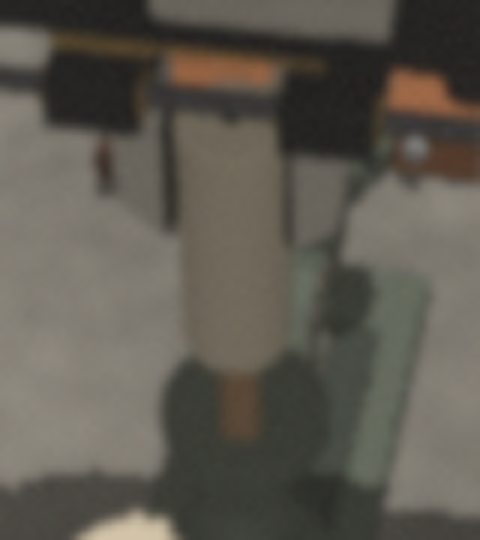

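The candle is upright, its foot (column 239) centred over the pin (column 240), the pan is flat and the arm is still. I'm handing the job in.

```bash
python3 -c "from cell import job; print(job.sign_off())"
```

```text
the job is handed in; nothing more can be done
None
```

The job is handed in: the pan lies flat on the bare cup with the pin through it, and the gripper holds the candle upright, centred over the pin as far as the cameras show, its foot about 12 mm above the tip; sign-off gave no verdict.

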